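# Feed a strip magazine down the loading lane

### The arm

A 6-joint arm with a two-finger parallel gripper is mounted at the origin on the work surface; the furniture and walls round the work are solid. World frame = base frame: x ahead of the robot, y to its left, z up, the work surface at z = 0. Lengths are in mm, angles in rad, forces in N, time in s.
With the tool pointing down it reaches from about 300 to 775 mm from the base axis. Payload 14.6 kg.
Tool frame: the origin (TCP) lies midway between the tips of the shut fingers; the grasp point (between the pads) lies 19 mm behind it; y points along the fingers, z is the direction in which the jaws open and shut, and the axes are right-handed (so a half turn about y gives the same grasp; the last joint's range is limited). The gripper opens to 94 mm and grips with 3 to 60 N. Pads are 16 mm wide; open, the fingers measure 119 mm over their backs; the gripper's body (75 mm by 177 mm) begins 78 mm behind the grasp point.
Start: joints at [-0.067, 0.3, 1.521, -0, 1.321, -0.067], TCP at [549.99, -0.002, 205.446] pointing down, gripper open.
Joint ranges: [-3.03, 3.03], [-0.79, 2.21], [0.23, 2.52], [-1.04, 4.18], [0, 3.07], [-2.55, 2.55]. Speed limits (rad/s): [2.22, 2.22, 2.57, 3.14, 3.14, 3.14].

### API

Orientations are given as [roll, pitch, yaw] about the fixed x, y, z axes, in that order (R = Rz(yaw) Ry(pitch) Rx(roll)).
In Python, from cell import manip gives the robot as it stands.
- The arm moves only by the tool play_rows, never from a script. Its argument "series" is a list of rows, each a list of 3 entries, a list of its own where there are three numbers: the shift along the tool's x, y, z in m, then the turn about the tool's y in rad, then the closure, from 0 (fully open) to 1 (shut). In form: [[[dx, dy, dz], twist, grip], ...]. A call has 1 to 20 rows; each row is the pose to reach, as a shift and turn from the pose measured when the call began, along the tool's axes at that moment; what a row does not reach only later rows make up. A row lasts 1/10 s, in which the tool goes at most 50 mm and 8.59 degrees, less where a joint would pass 70% of its speed; a pose out of reach is approached as far as the arm can. A call with a gripper value outside its range is refused whole. The fingers move at their own pace and stop on an object; "squeeze" is the grip in N (left out, the last holds). Time passes only in rows, so rows that repeat a pose let the fingers close. It gives the time, the measured TCP pose, the force and the opening at its end, in the units of the state.
- manip.read_state(): the state, without advancing time (a new reading comes with each control period).
- manip.camera(name): name is "scene" or "side" or "wrist"; returns the picture (480x640x3 uint8, red, green, blue); there is no depth.
- manip.camera_params(name): a dict with "K" (3x3 intrinsics, pixels), "dist_coeffs" ([k1, k2, p1, p2, k3] as OpenCV has them; the pictures are not rectified), "rvec" (rotation vector, rad) and "tvec" (3), from world to camera coordinates, as OpenCV has them. Camera axes: x right, y down, z forward; pixel columns grow to the right and rows downward; lengths in mm; the calibration is good to about 2 mm. A picture is of the moment at which its call begins: read the wrist's pose just before it. camera_params takes no time and is no camera call; for the wrist camera it gives the pose at the moment of the call.
- manip.sign_off(): hands the job in, once; it reports no verdict.
The state is a dict: "clock": time; "joints": joint angles; "qd": joint speeds; "effort": joint torques, N m; "eef_pos": TCP position; "eef_rot": TCP orientation; "wrist_force": force on the tool from outside, world axes, zero at the start; "moment": the same for the moment, N m; "finger_gap": finger opening in mm.
Only numpy, scipy, OpenCV 4.12 (cv2) and the standard library are available. Lean on these libraries where they do the work, as an engineer would, in place of code of your own. Each camera call takes 0.05 s, during which the arm holds its last target. There are 200 camera calls.

### The job

With the fingertips, push the long strip magazine down the lane until it stands square and fully home against the end stop, without it or the gripper ever touching either guide rail. Then press the load button right down with a fingertip and come away, leaving the magazine home. Do not grip, lift or tip the magazine, do not press the button before it is home, and leave the flux jar, the short magazine and the clip box where they stand.

Things in the scene. Friction and masses are not known exactly. Their poses are not given: they have to be found in the camera images.
- lane: Fixed loading lane: dark steel base plate 260 x 166 x 6 mm (x, y, z) on the table. Origin: centre of its underside. Its +x axis is the direction of travel, from the open mouth to the upright aluminium end stop (110 mm wide, top 40 mm above the table, front face at x = +110 mm). From x = -130 to -35 mm there are no rails.
- lane_stop (a point): Centre of the foot of the end stop's front face, on top of the base plate; same axes as the lane. When home, the magazine's leading long side touches this face, its origin then at x = -25 mm from here.
- rail_left: Left guide rail, fixed on the lane: aluminium bar 150 mm long (lane x -35 to +115 mm), 12 mm wide, 18 mm high, on the base plate (its top 24 mm above the table). Origin: centre of its underside. The clear lane between the rails is 125 mm wide (inner faces at lane y = +-62.5 mm).
- rail_right: Right guide rail, the same bar on the -y side of the lane.
- magazine: Magazine to push: the long slotted strip magazine, light grey, 100 x 50 x 62 mm (own x, y, z), about 0.2 kg, loose. Origin: centre of its underside. It stands on the base plate before the rails, its 100 mm length across the lane (up to 0.1 rad off square, 7 mm off centre), and travels side first. Its long sides are closed flat walls, the 50 mm ends facing the rails are open.
- load_button (a joint): Travel of the load button, m: 0 up, 0.006 fully down; springs back. Fully down takes 5 N. Counts as pressed beyond 0.004.
- load_button_top (a point): Centre of the top of the load button's black round cap (32 mm across), which is pressed straight down. The button stands in a small fixed grey housing on the table, on one side or the other of the lane.
- jar: Flux jar, orange with a black lid, 48 mm across, 50 mm high, loose, on the side of the lane opposite the button. Origin: centre of its underside. Leave alone.
- short_magazine: Shorter slotted strip magazine, 85 x 50 x 55 mm (x, y, z), loose, on the table left of the lane. Origin: centre of its underside. Leave alone.
- clips: Blue box with clear lid, 44 x 70 x 30 mm (x, y, z), loose, on the table to the right, nearer the robot. Origin: centre of its underside. Leave alone.
Mind the look-alikes: they are no part of the job. What is shaped like the magazine but blue is not meant. Leave any brown look-alike of the part that bears load_button alone.

How it is judged (in metres and radians):
On the way, in this order (a step that is already met when the one before it is completed fails the run):
1. the magazine stands square and home against the end stop (x of magazine in the frame of lane_stop above -0.03 m and angle between the y axis of magazine and the x axis of lane, either way round below 0.08 rad and y of magazine in the frame of lane_stop between -0.0125 and 0.0125 m and z of magazine in the frame of lane_stop below 0.004 m and angle between magazine's own z axis and vertical below 0.05 rad), for 0.2 s.
2. then the load button is pressed down (value of joint load_button above 0.004 m), for 0.05 s.
At the end, for the whole second after the job is handed in: The magazine rests upright on the base plate between the rails, its leading side within 5 mm of the end stop and within 0.08 rad of square; the button has been pressed (beyond 4 mm of its 6 mm) after that and is up again; the gripper is away (all of step 1 and value of joint load_button below 0.002 m and linear speed of magazine below 0.01 m/s); the robot touches nothing.
It fails at once if something touches a guide rail (contact force between any of rail_left, rail_right and anything else above 0.2 N).
It fails at once if the magazine is lifted or tipped (z of magazine in the frame of lane_stop above 0.008 m or angle between magazine's own z axis and vertical above 0.15 rad).
It fails at once if the magazine is taken between the fingers (x of the grasp point in the frame of magazine between -0.055 and 0.055 m and y of the grasp point in the frame of magazine between -0.018 and 0.018 m and z of the grasp point in the frame of magazine below 0.062 m).
It fails at once if the button is pressed before the magazine is home (value of joint load_button above 0.003 m and x of magazine in the frame of lane_stop below -0.031 m).
It fails at once if the flux jar, the short magazine or the clip box is moved more than 15 mm or knocked over (distance of any of jar, short_magazine, clips from where it was at the start of the episode above 0.015 m or angle between any of jar, short_magazine, clips's own z axis and vertical above 0.3 rad).
It also fails if it takes over 45 s, if anything falls off the work surface, if the arm or the gripper's body presses on something with over 40 N, if the wrist force passes 120 N, or if a joint passes its speed limit or range.

## Working session

There is one attempt and no reset: what is moved stays moved. The work goes in short steps, Python scripts to look and compute and a tool call to move; the robot and the scene stay as the last step left them, time stands still between calls to the robot, and variables do not carry over. Pictures are saved under pics/ and viewed, about 8 in all and at most 12, crops included, and the job is handed in when it is done.

Besides the shell and the picture viewer there is one more tool, called as name(argument=value, ...) on one line, values as JSON. play_rows: Moves the arm, as the interface text tells. Its arguments: {"type":"object","properties":{"series":{"type":"array","items":{"type":"array"}},"squeeze":{"type":"number"}},"required":["series"]}

```bash
mkdir -p pics; ls; cat > h.py <<'E'
import cv2, numpy as np
from cell import manip
def snap(cam, name):
    p=manip.camera_params(cam); im=manip.camera(cam)
    cv2.imwrite(f'pics/{name}.png', cv2.cvtColor(im,cv2.COLOR_RGB2BGR)); return im,p
def ray(p,uv):
    K=np.array(p['K'],float);d=np.array(p['dist_coeffs'],float)
    n=cv2.undistortPoints(np.array(uv,float).reshape(-1,1,2),K,d).reshape(-1,2)
    R=cv2.Rodrigues(np.array(p['rvec'],float))[0];t=np.array(p['tvec'],float).ravel()
    return -R.T@t, np.c_[n,np.ones(len(n))]@R
def onz(p,uv,z):
    o,d=ray(p,uv); return o+d*((z-o[2])/d[:,2])[:,None]
def proj(p,X):
    return cv2.projectPoints(np.array(X,float).reshape(-1,1,3),np.array(p['rvec'],float),np.array(p['tvec'],float),np.array(p['K'],float),np.array(p['dist_coeffs'],float))[0].reshape(-1,2)
E
python3 - <<'E'
from h import *
print(manip.read_state())
for c in ['scene','side','wrist']:
    im,p=snap(c,c+'0'); o,_=ray(p,[[320,240]]); print(c,o.round(),onz(p,[[320,240]],0).round())
E
```

```text
pics
{'clock': 0.0, 'joints': array([-6.65805085e-02,  3.00461915e-01,  1.52157054e+00,  1.04076234e-07,
        1.32070798e+00, -6.66043320e-02]), 'qd': array([-1.12999883e-03, -3.06682685e-05,  1.24511273e-03,  4.41057484e-04,
       -1.37553042e-03, -2.97886121e-04]), 'effort': array([-1.53750298e-03, -5.31805658e+01, -3.52735734e+01,  7.07558286e-02,
        2.43994006e-02, -4.79655944e-05]), 'eef_pos': array([5.49739255e+02, 2.52004686e-02, 2.04895829e+02]), 'eef_rot': array([-1.57194156e+00,  7.64913977e-05, -1.57077257e+00]), 'wrist_force': array([-0.08754923,  0.1698115 ,  0.12382635]), 'moment': array([0.03318319, 0.03871005, 0.0277464 ]), 'finger_gap': 93.85278839528466}
scene [-102. -605. 1056.] [[549. -58.   0.]]
side [485. 938. 719.] [[ 505. -209.    0.]]
wrist [550.  74. 384.] [[540. -16.   0.]]
```

View pics/scene0.png

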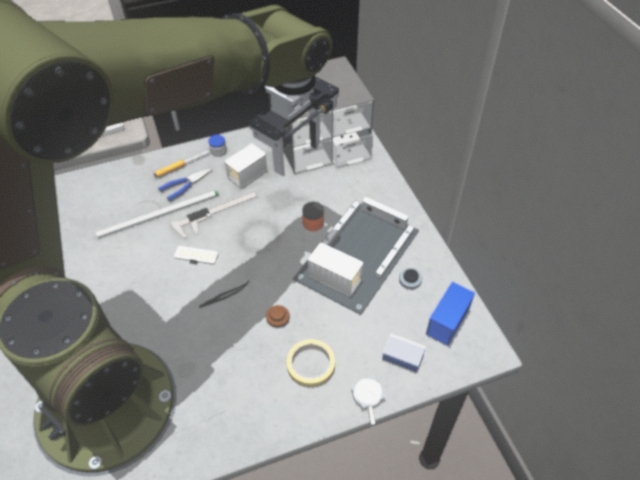

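View pics/side0.png

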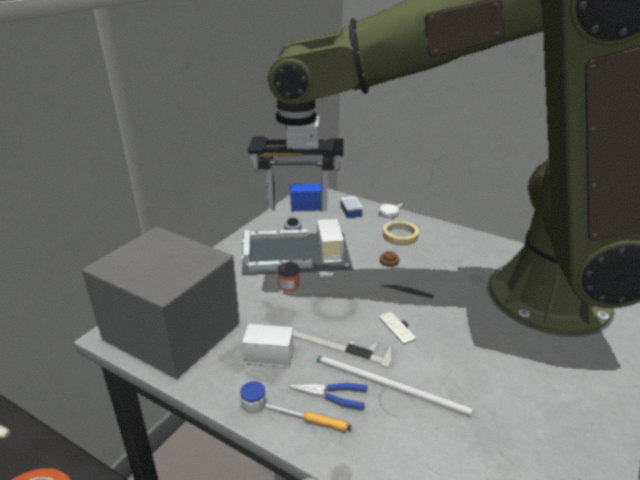

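Scene view: the plate is centred near (357,255), and its mouth is at the lower end. Light grey magazine at (335,268), stop at (384,212), grey-housed black button at (410,277), jar at (313,216).

Candidates for the magazine:
- light grey on the plate at (335,268): chosen
- short magazine at (245,165): rejected
- blue block at (451,313): rejected

Candidates for the button:
- grey at (410,277): chosen
- brown at (278,316): rejected

```bash
python3 - <<'E'
from h import *
p=manip.camera_params('scene')
for n,uv,z in [('plateTL',(300,278),6),('BR',(360,310),6),('TR',(418,232),6),('button',(410,276),25),('jar',(313,209),50),('mag top',[335,261],68),('clips',(404,350),30),('stopmid',(386,208),40)]:
    print(n,onz(p,[uv],z).round())
E
```

```text
plateTL [[440. -94.   6.]]
BR [[ 456. -239.    6.]]
TR [[ 701. -216.    6.]]
button [[ 577. -276.   25.]]
jar [[576. -17.  50.]]
mag top [[ 484. -152.   68.]]
clips [[ 425. -366.   30.]]
stopmid [[ 687. -135.   40.]]
```

View pics/wrist0.png

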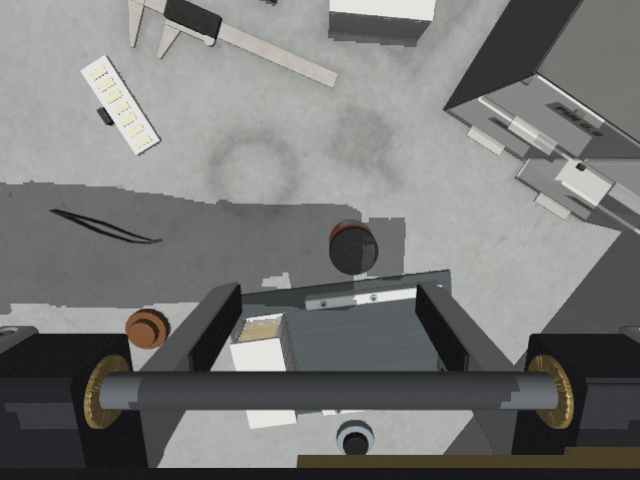

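Wrist view: jar at (353,247), brown look-alike at (148,328), magazine at (262,370), grey button at (355,438). The bar hides everything beyond it, so I'll turn the tool so the camera looks down the lane, and hover behind the magazine.

play_rows(series=[[[0.04,0,-0.03],0.14,0.36],[[0.08,0,-0.06],0.28,0.36],[[0.12,0,-0.09],0.42,0.36],[[0.165,0,-0.13],0.56,0.36],[[0.165,0,-0.14],0.7,0.36],[[0.165,0,-0.14],0.84,0.36],[[0.165,0,-0.14],0.98,0.36],[[0.165,0,-0.14],1.12,0.36],[[0.165,0,-0.14],1.26,0.36],[[0.165,0,-0.14],1.4,0.36],[[0.165,0,-0.14],1.47,0.36],[[0.165,0,-0.14],1.47,0.36],[[0.165,0,-0.14],1.47,0.36]])

```text
clock: 1.45
eef_pos: [409.7, -165.0, 205.1]
eef_rot: [-1.571, -0.001, -3.038]
wrist_force: [0.3, 0.2, -0.7]
finger_gap: 60.5
```

```bash
python3 - <<'E'
from h import *
s=manip.read_state(); print({k:np.round(s[k],3) for k in('clock','joints','eef_pos','eef_rot','wrist_force','finger_gap')})
im,p=snap('wrist','wrist1')
import pickle; pickle.dump(p,open('w1.pkl','wb'))
print(proj(p,[[440,-94,6],[456,-239,6],[701,-216,6],[577,-276,25],[576,-17,50]]).round())
E
```

```text
{'clock': np.float64(1.45), 'joints': array([-0.465,  0.057,  1.808, -0.   ,  1.277,  1.002]), 'eef_pos': array([ 409.748, -164.955,  205.055]), 'eef_rot': array([-1.571e+00, -1.000e-03, -3.038e+00]), 'wrist_force': array([ 0.273,  0.226, -0.692]), 'finger_gap': np.float64(60.485)}
[[264. 192.]
 [403. 191.]
 [421. -94.]
 [467.  64.]
 [171.  23.]]
```

View pics/wrist1.png

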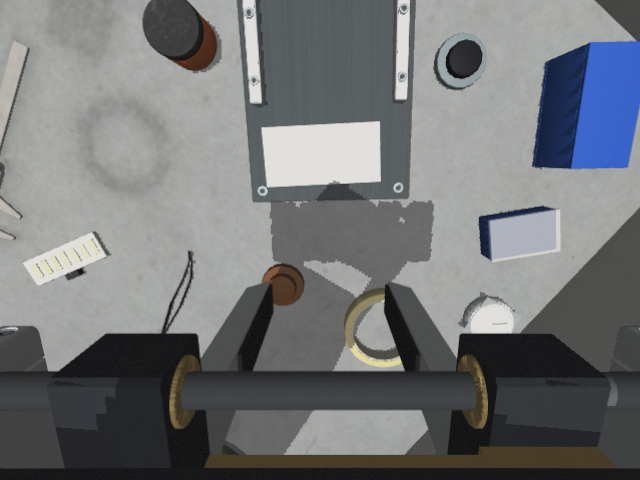

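Close wrist view: magazine top is the white quad (262,127)-(380,122)-(381,181)-(266,187), plate mouth corners are (254,201) and (410,197), rails start at rows ~102, and the button cap is at (465,60). The magazine is the light grey one on the plate, and the brown knob at (283,285) is off the lane.

```bash
python3 - <<'E'
from h import *
import pickle
p=pickle.load(open('w1.pkl','rb')); im=cv2.imread('pics/wrist1.png').astype(int)
g=im.mean(2)
# magazine top
m=((g>215)).astype(np.uint8); m[:, :258]=0; m[:,388:]=0; m[:110]=0; m[200:]=0
c=max(cv2.findContours(m,0,2)[0],key=cv2.contourArea)
q=cv2.approxPolyDP(c,6,True).reshape(-1,2); print('magpx',q.tolist())
P=onz(p,q,68); print(P.round(1).tolist())
r=cv2.minAreaRect(P[:,:2].astype(np.float32)); print('mag rect',r)
# plate edges: left/right at z=6 (undersides lit?), by gradient in rows 110..190 
b=(g<150).astype(np.uint8)
rows=list(range(108,192,6))
L=[];R=[]
for v in rows:
    x=g[v]
    L.append((235+np.argmax(np.abs(np.diff(x[235:258]))),v)); R.append((400+np.argmax(np.abs(np.diff(x[400:425]))),v))
print(L,R)
bot=[(u,190+np.argmax(np.abs(np.diff(g[190:206,u])))) for u in list(range(270,320,8))+list(range(350,395,8))]
for n,pts,ax in(('L',L,0),('R',R,0),('B',bot,1)):
    W=onz(p,pts,6); vx,vy,x0,y0=cv2.fitLine(W[:,:2].astype(np.float32),cv2.DIST_HUBER,0,.01,.01).ravel()
    print(n,np.arctan2(vy,vx),x0,y0)
# rails inner edge top z=24
for u in((263,103),(251,103),(407,101),(394,101),(246,4),(257,4),(399,4),(410,4)): print(u,onz(p,[u],24).round(1))
k=((g<70)).astype(np.uint8); k[:,:430]=0; k[:,500:]=0; k[110:]=0
c=max(cv2.findContours(k,0,2)[0],key=cv2.contourArea); (e,ax,_)=cv2.fitEllipse(c); print('btn',e,ax)
for z in (20,30,40): print(z,onz(p,[e],z).round(1))
E
```

```text
magpx [[378, 122], [262, 128], [267, 185], [379, 180]]
[[515.0, -196.2, 68.0], [500.2, -99.8, 68.0], [453.4, -106.8, 68.0], [467.7, -203.7, 68.0]]
mag rect ((484.1795654296875, -151.7239990234375), (47.82209396362305, 97.96402740478516), 8.446440696716309)
[(np.int64(244), 108), (np.int64(245), 114), (np.int64(245), 120), (np.int64(246), 126), (np.int64(246), 132), (np.int64(247), 138), (np.int64(247), 144), (np.int64(248), 150), (np.int64(248), 156), (np.int64(249), 162), (np.int64(249), 168), (np.int64(250), 174), (np.int64(250), 180), (np.int64(250), 186)] [(np.int64(411), 108), (np.int64(411), 114), (np.int64(411), 120), (np.int64(411), 126), (np.int64(410), 132), (np.int64(410), 138), (np.int64(410), 144), (np.int64(410), 150), (np.int64(410), 156), (np.int64(409), 162), (np.int64(409), 168), (np.int64(409), 174), (np.int64(409), 180), (np.int64(402), 186)]
L 0.12720227 483.6308 -74.706314
R 0.1283747 505.98657 -238.82452
B -1.4422815 438.71036 -160.65747
(263, 103) [[524.9 -91.5  24. ]]
(251, 103) [[523.7 -80.3  24. ]]
(407, 101) [[ 540.6 -226.2   24. ]]
(394, 101) [[ 539.3 -214.    24. ]]
(246, 4) [[604.6 -72.1  24. ]]
(257, 4) [[605.6 -81.8  24. ]]
(399, 4) [[ 618.6 -206.4   24. ]]
(410, 4) [[ 619.5 -216.1   24. ]]
btn (463.43756103515625, 58.89519500732422) (32.832611083984375, 39.846920013427734)
20 [[ 582.3 -273.    20. ]]
30 [[ 579.6 -269.9   30. ]]
40 [[ 576.9 -266.7   40. ]]
```

Lane yaw is 0.128 rad, with plate width 165.7 mm (166 expected) and rail start at -35.7 (-35 expected). The magazine is at lane x≈-84, y≈+6, and about 0.02 rad off square. Next I'll square the fingers to the lane and descend 20 mm behind the magazine with the tips just above rail height.

play_rows(series=[[[-0.023,0.0,-0.004],-0.024,0.36],[[-0.023,0.04,-0.004],-0.024,0.36],[[-0.023,0.08,-0.004],-0.024,0.36],[[-0.023,0.12,-0.004],-0.024,0.36],[[-0.023,0.15,-0.004],-0.024,0.36],[[-0.023,0.17,-0.004],-0.024,0.36],[[-0.023,0.177,-0.004],-0.024,0.36],[[-0.023,0.177,-0.004],-0.024,0.36],[[-0.023,0.177,-0.004],-0.024,0.36]])

```text
clock: 2.4
eef_pos: [432.6, -158.8, 29.0]
eef_rot: [-1.57, 0.0, -3.014]
wrist_force: [0.4, 0.4, -0.1]
finger_gap: 60.6
```

```bash
cat >> h.py <<'E'
A=0.128; U=np.array([np.cos(A),np.sin(A)]); N=np.array([-np.sin(A),np.cos(A)])
def lane(P): P=np.atleast_2d(P)[:,:2]; return np.c_[P@U-544.6,P@N+218.9]
def st():
    s=manip.read_state(); print('t',round(float(s['clock']),2),'tcp',np.round(s['eef_pos'],1),'lane',lane(s['eef_pos']).round(1),'yaw',round(float(s['eef_rot'][2]),4),'F',np.round(s['wrist_force'],1)); return s
E
python3 - <<'E'
from h import *
st(); im,p=snap('wrist','wrist2'); snap('scene','scene2')
print(proj(p,[[500,-100,68],[515,-196,68],[467.7,-203.7,68],[453,-107,68]]).round())
E
```

```text
t 2.4 tcp [ 432.6 -158.8   29. ] lane [[-135.8    6.1]] yaw -3.0141 F [ 0.4  0.4 -0.1]
[[197. 155.]
 [453. 148.]
 [447. 269.]
 [210. 274.]]
```

View pics/wrist2.png

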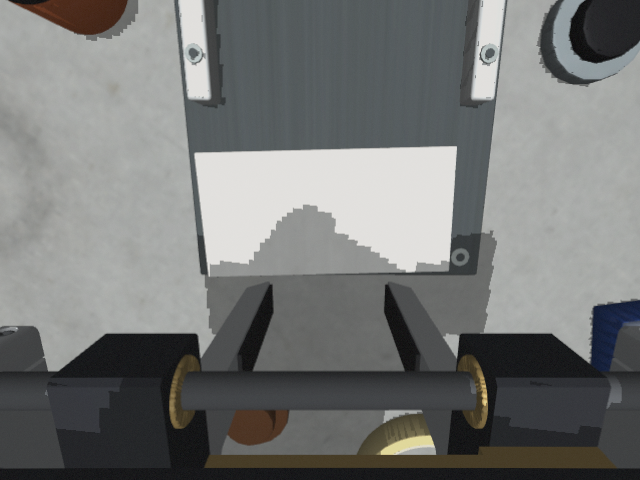

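Close view: magazine top quad (194,152)-(457,147)-(450,271)-(207,276), rail ends at (187-211,100) and (471-497,100). The fingertips are at (260,285) and (398,285), clear behind the magazine.

```bash
python3 - <<'E'
from h import *
p=manip.camera_params('wrist')
a=lane(onz(p,[(194,152),(457,147),(450,271),(207,276)],68)); print(a.round(1),a.mean(0), 'sizes',np.linalg.norm(a-np.roll(a,-1,0),axis=1).round(1),'ang',np.arctan2(-(a[0]-a[1])[0],(a[0]-a[1])[1]))
print('rail ends',lane(onz(p,[(187,100),(211,98),(471,98),(497,98)],24)).round(1))
print('plate',lane(onz(p,[(180,0),(200,272),(476,272),(506,0)],6)).round(1))
E
```

```text
[[ -60.2   56.9]
 [ -58.4  -42.7]
 [-107.7  -44.3]
 [-109.7   56.3]] [-84.00972921   6.53867548] sizes [ 99.6  49.3 100.6  49.6] ang 0.017454808518006217
rail ends [[-35.6  73.8]
 [-34.7  62.2]
 [-34.8 -62.7]
 [-34.8 -75.2]]
plate [[  12.9   79.1]
 [-128.4   82.4]
 [-128.7  -82.3]
 [  12.8  -82.1]]
```

play_rows(series=[[[-0.008,0,0],0,0.36],[[-0.014,0,0],0,0.36],[[-0.018,0,0],0,0.36],[[-0.021,0,0],0,0.36],[[-0.024,0,0.0005],0,0.36],[[-0.027,0,0.001],0,0.36],[[-0.03,0,0.0015],0,0.36],[[-0.033,0,0.002],0,0.36],[[-0.036,0,0.0025],0,0.36],[[-0.039,0,0.003],0,0.36],[[-0.039,0,0.003],0,0.36]])

```text
clock: 3.6
eef_pos: [472.1, -156.9, 29.2]
eef_rot: [-1.57, 0.001, -3.014]
wrist_force: [-0.8, 0.6, 0.3]
finger_gap: 59.9
```

```bash
cat >> h.py <<'E'
def mag(name):
    "magazine top from the wrist view: bright low-saturation blob incl. shadowed part, in lane coordinates"
    s=st(); im,p=snap('wrist',name)
    h=cv2.cvtColor(im,cv2.COLOR_RGB2HSV).astype(int); m=((h[...,2]>205)&(h[...,1]<25)).astype(np.uint8); m[282:]=0
    n,lab,stt,_=cv2.connectedComponentsWithStats(m)
    q0=proj(p,[[*( (lane(s['eef_pos'])[0,0]+33+544.6)*U+(lane(s['eef_pos'])[0,1]-218.9)*N+10*U),68]])[0].astype(int)
    k=lab[q0[1],q0[0]] if lab[q0[1],q0[0]] else 1+np.argmax(stt[1:,4])
    c=max(cv2.findContours((lab==k).astype(np.uint8),0,2)[0],key=cv2.contourArea)
    P=lane(onz(p,c.reshape(-1,2),68)); print('blob px',stt[k].tolist())
    f=P[(P[:,0]>P[:,0].max()-8)&(np.abs(P[:,1]-np.median(P[:,1]))<40)]
    b=np.polyfit(f[:,1],f[:,0],1); cx=P[P[:,0]>P[:,0].max()-25]
    print('lead x at centre',np.polyval(b,P[:,1].mean()).round(1),'ang',round(-b[0],4),'y range',cx[:,1].min().round(1),cx[:,1].max().round(1),'yc',(cx[:,1].min()/2+cx[:,1].max()/2).round(1))
E
python3 -c "
from h import *
mag('wrist3')"
```

```text
t 3.6 tcp [ 472.1 -156.9   29.2] lane [[-96.3   3. ]] yaw -3.0142 F [-0.8  0.6  0.3]
blob px [201, 195, 253, 81, 12901]
lead x at centre -42.7 ang -0.0063 y range -46.2 52.9 yc 3.4
```

The magazine followed the fingers, now at y=3.4 and square (-0.006 rad). Continuing with the drift to centre.

play_rows(series=[[[-0.003,0,0.0002],0,0.36],[[-0.007,0,0.0005],0,0.36],[[-0.012,0,0.001],0,0.36],[[-0.017,0,0.0013],0,0.36],[[-0.022,0,0.0016],0,0.36],[[-0.027,0,0.002],0,0.36],[[-0.032,0,0.0023],0,0.36],[[-0.037,0,0.0026],0,0.36],[[-0.042,0,0.003],0,0.36],[[-0.047,0,0.003],0,0.36],[[-0.052,0,0.003],0,0.36],[[-0.057,0,0.003],0,0.36],[[-0.062,0,0.003],0,0.36],[[-0.067,0,0.003],0,0.36],[[-0.07,0,0.003],0,0.36],[[-0.07,0,0.003],0,0.36]])

```text
clock: 5.25
eef_pos: [542.1, -150.9, 29.2]
eef_rot: [-1.57, 0.001, -3.014]
wrist_force: [-0.9, -0.1, 0.3]
finger_gap: 60.2
```

```bash
python3 -c "
from h import *
mag('wrist4')"
```

```text
t 5.25 tcp [ 542.1 -150.9   29.2] lane [[-26.2   0. ]] yaw -3.014 F [-0.9 -0.1  0.3]
blob px [172, 7, 318, 270, 21261]
lead x at centre 97.1 ang -0.0696 y range -55.9 55.7 yc -0.1
```

View pics/wrist4.png

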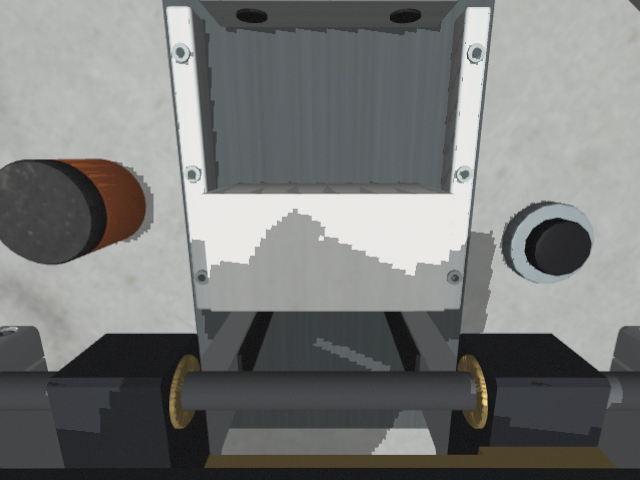

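The magazine is between the rails: its front top edge lies along row ~194, and the trailing edge along row 311 spans columns ~197-463. The stop is at the top (rows 2-27), and the button is at (557,246).

```bash
python3 -c "
from h import *
p=manip.camera_params('wrist')
print('trail',lane(onz(p,[(197,311),(463,311)],68)).round(1),'front',lane(onz(p,[(205,194.5),(452,193.5)],68)).round(1))
print('stop',lane(onz(p,[(211,27),(452,27)],40)).round(1), 'foot', lane(onz(p,[(205,194)],6)).round(1))
print('rails in',lane(onz(p,[(191,7),(205,190),(465,7),(452,190)],24)).round(1))
for z in (25,30,35): print('btn',z,onz(p,[(557,247)],z).round(1))
"
```

```text
trail [[-16.1  55.9]
 [-16.3 -57.5]] front [[ 33.1  48.1]
 [ 33.4 -48.4]]
stop [[ 99.9  48.9]
 [ 99.9 -52. ]] foot [[27.1 69.2]]
rails in [[112.8  61.9]
 [ 30.9  62.9]
 [112.9 -62.2]
 [ 30.8 -63.6]]
btn 25 [[ 584.4 -268.    25. ]]
btn 30 [[ 585.3 -264.6   30. ]]
btn 35 [[ 586.1 -261.1   35. ]]
```

play_rows(series=[[[-0.003,0,0],0,0.36],[[-0.008,0,0],0,0.36],[[-0.013,0,0],0,0.36],[[-0.018,0,0],0,0.36],[[-0.023,0,0],0,0.36],[[-0.028,0,0],0,0.36],[[-0.033,0,0],0,0.36],[[-0.038,0,0],0,0.36],[[-0.043,0,0],0,0.36],[[-0.048,0,0],0,0.36],[[-0.053,0,0],0,0.36],[[-0.058,0,0],0,0.36],[[-0.062,0,0],0,0.36],[[-0.066,0,0],0,0.36],[[-0.069,0,0],0,0.36],[[-0.071,0,0],0,0.36],[[-0.072,0,0],0,0.36],[[-0.073,0,0],0,0.36],[[-0.073,0,0],0,0.36]])

```text
clock: 7.2
eef_pos: [614.4, -141.7, 29.3]
eef_rot: [-1.57, 0.001, -3.014]
wrist_force: [-0.6, 0.8, 1.0]
finger_gap: 60.5
```

play_rows(series=[[[-0.001,0,0],0,0.36],[[-0.002,0,0],0,0.36],[[-0.002,0,0],0,0.36]])

```text
clock: 7.5
eef_pos: [616.5, -141.4, 29.3]
eef_rot: [-1.57, 0.001, -3.014]
wrist_force: [-0.1, 0.4, -0.5]
finger_gap: 60.1
```

```bash
python3 -c "
from h import *
st(); snap('wrist','wrist5')"
```

```text
t 7.5 tcp [ 616.5 -141.4   29.3] lane [[48.8 -0. ]] yaw -3.014 F [-0.1  0.4 -0.5]
```

View pics/wrist5.png

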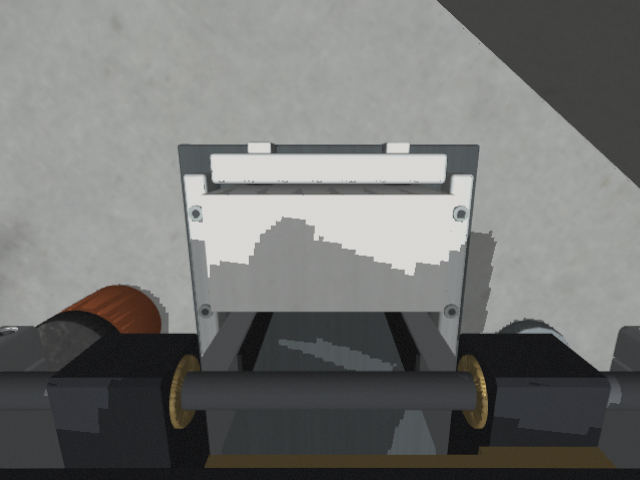

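The stop's front top edge is at row ~182 and the magazine's front edge at row ~194, parallel, so the remaining gap needs computing.

```bash
python3 -c "
from h import *
p=manip.camera_params('wrist')
print('stop',lane(onz(p,[(214,182.5),(445,182.5),(214,155)],40)).round(1),'mag front',lane(onz(p,[(208,194.5),(448,194)],68)).round(1),'trail',lane(onz(p,[(330,311)],68)).round(1))
im=cv2.imread('pics/wrist5.png').mean(2); print(im[176:200,330].round(),im[305:316,330].round())
for r in (200,205,210): print(r,im[r,175:225].round().astype(int).tolist(),im[r,430:475].round().astype(int).tolist())"
```

```text
stop [[111.   53. ]
 [110.9 -54.5]
 [123.3  52. ]] mag front [[108.3  46.9]
 [108.4 -47. ]] trail [[58.9 -0.8]]
[214. 213. 215. 214. 214. 201. 179. 129.  73.  77.  82.  81.  79.  83.
  84.  94.  94.  84. 140. 198. 215. 215. 215. 215.] [139. 140. 140. 141. 139. 141. 113.  66.  55.  56.  56.]
200 [161, 160, 160, 161, 159, 158, 159, 148, 105, 85, 119, 175, 205, 214, 215, 215, 215, 214, 215, 215, 214, 214, 214, 215, 215, 215, 214, 215, 214, 214, 215, 215, 215, 215, 214, 214, 215, 215, 215, 215, 215, 216, 215, 215, 214, 215, 214, 215, 215, 216] [215, 215, 215, 215, 214, 215, 215, 215, 215, 215, 215, 215, 215, 215, 214, 215, 215, 215, 215, 215, 215, 214, 214, 216, 215, 214, 214, 215, 215, 214, 214, 214, 214, 213, 214, 214, 214, 214, 213, 204, 175, 96, 85, 92, 149]
205 [160, 162, 161, 162, 160, 161, 159, 159, 140, 79, 89, 131, 194, 211, 214, 214, 209, 190, 192, 194, 182, 165, 170, 178, 196, 202, 215, 215, 215, 215, 215, 215, 214, 215, 214, 215, 215, 214, 214, 214, 215, 215, 214, 215, 215, 214, 214, 215, 214, 215] [215, 215, 214, 215, 215, 214, 215, 214, 215, 214, 215, 214, 214, 214, 215, 216, 215, 214, 215, 215, 215, 214, 215, 215, 215, 215, 215, 212, 182, 180, 171, 180, 198, 191, 197, 214, 214, 213, 211, 189, 158, 85, 86, 116, 159]
210 [160, 162, 161, 163, 161, 160, 161, 160, 149, 106, 83, 119, 175, 194, 181, 178, 180, 171, 140, 107, 91, 104, 135, 160, 186, 185, 193, 210, 214, 215, 214, 215, 215, 215, 215, 214, 215, 215, 214, 215, 214, 215, 215, 215, 214, 215, 215, 215, 215, 215] [215, 215, 215, 215, 215, 215, 214, 215, 215, 215, 215, 214, 214, 215, 214, 215, 215, 215, 214, 214, 215, 215, 206, 141, 153, 181, 182, 178, 160, 135, 101, 113, 125, 130, 160, 176, 176, 177, 187, 174, 97, 84, 92, 150, 159]
```

About 2.5 mm left. I'll press on in small steps until force appears.

play_rows(series=[[[-0.001,0,0],0,0.36],[[-0.002,0,0],0,0.36],[[-0.003,0,0],0,0.36],[[-0.003,0,0],0,0.36]])

```text
clock: 7.95
eef_pos: [618.5, -141.1, 29.3]
eef_rot: [-1.57, -0.001, -3.014]
wrist_force: [-10.7, 0.5, 4.9]
finger_gap: 60.5
```

play_rows(series=[[[-0.0005,0,0],0,0.36],[[-0.001,0,0],0,0.36],[[-0.001,0,0],0,0.36],[[-0.001,0,0],0,0.36]])

```text
clock: 8.35
eef_pos: [618.4, -141.1, 29.3]
eef_rot: [-1.571, -0.004, -3.014]
wrist_force: [-10.9, 0.3, 7.1]
finger_gap: 59.9
```

Firm contact against the stop (11 N). Backing off straight, rising and shutting the fingers.

play_rows(series=[[[0.005,0,0],0,0.36],[[0.015,0,0],0,0.36],[[0.03,0,0],0,0.36],[[0.05,0,0],0,0.36],[[0.06,-0.03,0],0,0.36],[[0.07,-0.07,0],0,0.36],[[0.08,-0.11,0],0,1],[[0.09,-0.15,0],0,1],[[0.1,-0.17,0],0,1],[[0.1,-0.17,0],0,1],[[0.1,-0.17,0],0,1],[[0.1,-0.17,0],0,1]])

```text
clock: 9.55
eef_pos: [519.7, -153.5, 198.2]
eef_rot: [-1.572, -0.006, -3.014]
wrist_force: [0.5, -0.2, -0.3]
finger_gap: 15.5
```

```bash
python3 -c "
from h import *
import pickle
s=st(); im,p=snap('wrist','wrist6'); pickle.dump(p,open('w6.pkl','wb')); im2,p2=snap('scene','scene6'); im3,p3=snap('side','side6')
def w(x,y): return (x+544.6)*U+(y-218.9)*N
print('exp mag top',proj(p,[[*w(110,50),68],[*w(110,-50),68],[*w(60,-50),68],[*w(60,50),68]]).round())
B=[[584,-266,28]]; print('btn',proj(p,B),proj(p2,B),proj(p3,B))"
```

```text
t 9.55 tcp [ 519.7 -153.5  198.2] lane [[-48.8   0.3]] yaw -3.0143 F [ 0.5 -0.2 -0.3]
exp mag top [[264.  42.]
 [393.  42.]
 [390. 111.]
 [267. 111.]]
btn [[452.47524033 181.18414637]] [[407.97297606 270.66640003]] [[290.78919654 218.78584268]]
```

View pics/wrist6.png

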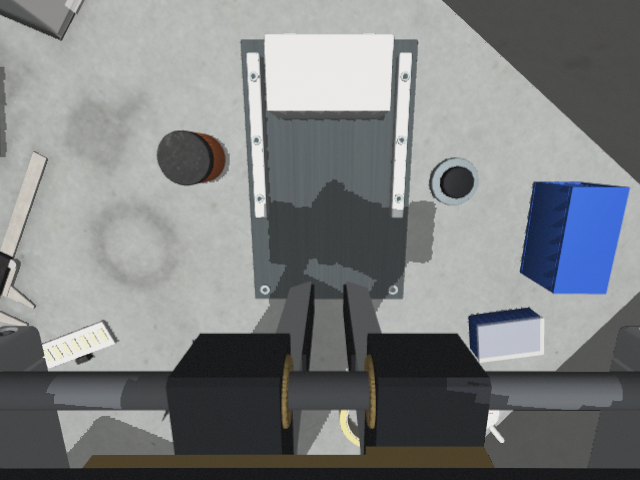

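The magazine's trailing corners are at (267,111) and (391,111), exactly where a home, square, centred magazine should project. The button cap is at (457,182), which I'll triangulate across views.

```bash
python3 -c "
from h import *
import pickle
p=pickle.load(open('w6.pkl','rb')); p1=pickle.load(open('w1.pkl','rb')); p2=manip.camera_params('scene')
im=cv2.imread('pics/wrist6.png').mean(2); k=(im<75).astype(np.uint8); k[:,:425]=0;k[:,482:]=0;k[:150]=0;k[210:]=0
c=max(cv2.findContours(k,0,2)[0],key=cv2.contourArea); e6,ax,_=cv2.fitEllipse(c); print(e6,ax)
im=cv2.imread('pics/scene6.png').mean(2); k=(im<75).astype(np.uint8); k[:,:395]=0;k[:,425:]=0;k[:260]=0;k[295:]=0
c=max(cv2.findContours(k,0,2)[0],key=cv2.contourArea); es,a2,_=cv2.fitEllipse(c); print(es,a2)
R=[ray(p,[e6]),ray(p1,[(463.4,58.9)]),ray(p2,[es])]
for idx in ((0,1),(0,2),(0,1,2)):
    M=np.zeros((3,3));b=np.zeros(3)
    for i in idx:
        o,d=R[i]; d=d[0]/np.linalg.norm(d[0]); Q=np.eye(3)-np.outer(d,d); M+=Q;b+=Q@o
    print(idx,np.linalg.solve(M,b).round(1))
for z in (20,25,30,35): q=onz(p,[e6,(e6[0]+ax[0]/2,e6[1])],z); print(z,q[0].round(1),'r',np.linalg.norm(q[0]-q[1]).round(1))
g=cv2.imread('pics/wrist6.png')[140:220,410:500]; s=cv2.imread('pics/scene6.png')[250:305,380:440]
cv2.imwrite('pics/btn.png',np.hstack([cv2.resize(g,(405,360),interpolation=2),cv2.resize(s,(393,360),interpolation=2)]))
"
```

```text
(456.34478759765625, 181.7671356201172) (30.370807647705078, 33.321510314941406)Traceback (most recent call last):
  File "<string>", line 8, in <module>
    c=max(cv2.findContours(k,0,2)[0],key=cv2.contourArea); es,a2,_=cv2.fitEllipse(c); print(es,a2)
ValueError: max() iterable argument is empty
```

```bash
python3 -c "
from h import *
import pickle
p=pickle.load(open('w6.pkl','rb')); p1=pickle.load(open('w1.pkl','rb'))
e6=(456.3,181.8)
R=[ray(p,[e6]),ray(p1,[(463.4,58.9)])]
M=np.zeros((3,3));b=np.zeros(3)
for o,d in R:
    d=d[0]/np.linalg.norm(d[0]); Q=np.eye(3)-np.outer(d,d); M+=Q;b+=Q@o
X=np.linalg.solve(M,b);print(X.round(1))
for z in (20,25,30,35,40): q=onz(p,[e6,(e6[0]+15.2,e6[1])],z); print(z,q[0].round(1),'r',np.linalg.norm(q[0]-q[1]).round(1))
s=manip.read_state();y=s['eef_rot'][2];d=X-s['eef_pos'];print('tool x',d@[np.cos(y),np.sin(y),0],'tool z',d@[-np.sin(y),np.cos(y),0],s['finger_gap'])
"
```

```text
[ 583.5 -274.4   15.5]
20 [ 583.7 -272.7   20. ] r 15.0
25 [ 583.8 -270.9   25. ] r 14.8
30 [ 584.  -269.1   30. ] r 14.6
35 [ 584.1 -267.3   35. ] r 14.3
40 [ 584.3 -265.5   40. ] r 14.1
tool x -47.867873692136904 tool z 127.93294996989222 3.5259873368713914
```

Two wrist views put the cap at about (583.7, -273), z≈16-20. Going above it with the fingers shut, then a close look.

play_rows(series=[[[-0.012,0,0.032],0,1],[[-0.024,0,0.065],0,1],[[-0.036,0,0.1],0,1],[[-0.048,0,0.127],0,1],[[-0.048,0.03,0.127],0,1],[[-0.048,0.07,0.127],0,1],[[-0.048,0.11,0.127],0,1],[[-0.048,0.145,0.127],0,1],[[-0.048,0.153,0.127],0,1],[[-0.048,0.153,0.127],0,1]])

```text
clock: 10.7
eef_pos: [582.3, -273.1, 44.2]
eef_rot: [-1.573, -0.008, -3.014]
wrist_force: [0.3, 0.5, 0.6]
finger_gap: 0.7
```

```bash
python3 -c "
from h import *
s=st(); im,p=snap('wrist','wrist7'); im2,p2=snap('scene','scene7'); im3,p3=snap('side','side7')
x,y,z=s['eef_pos']
for q,c in ((p,'w'),(p2,'sc'),(p3,'si')): print(c,proj(q,[[x,y,z],[x,y,18],[583.7,-273,18]]).round(1).tolist())
def crop(c,X,h):
    u,v=proj(X,[[x,y,35]])[0].astype(int); v=min(max(v,h),480-h);u=min(max(u,h),640-h); print(u-h,v-h)
    return cv2.resize(c[v-h:v+h,u-h:u+h],(400,400),interpolation=2)
cv2.imwrite('pics/btn.png',cv2.cvtColor(np.hstack([crop(im,p,120),crop(im3,p3,40)]),cv2.COLOR_RGB2BGR))
"
```

```text
t 10.7 tcp [ 582.3 -273.1   44.2] lane [[  -1.9 -126.3]] yaw -3.0141 F [0.3 0.5 0.6]
w [[328.1, 298.2], [328.1, 281.3], [328.3, 279.1]]
sc [[411.2, 268.3], [409.8, 275.8], [410.2, 275.3]]
si [[291.5, 212.1], [291.7, 220.7], [291.2, 220.8]]
208 171
251 175
```

View pics/btn.png

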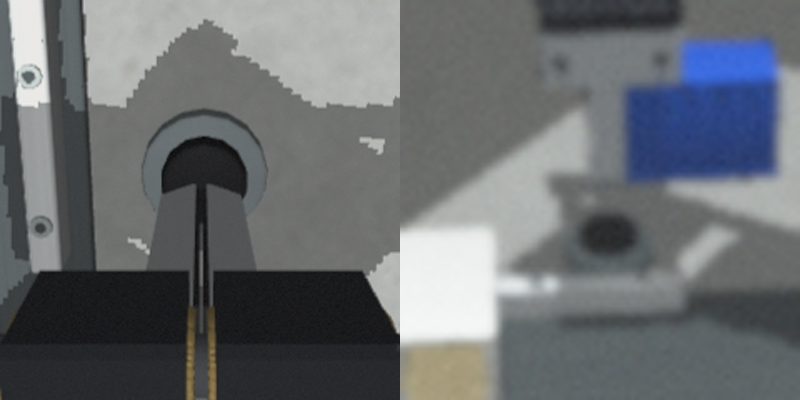

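The close crop shows the fingertips over the black cap of the grey-ringed button. The cap is centred sideways (column ~330 against 328), and its far edge is at row ~253. I'll check the fore-aft position from that edge.

```bash
python3 -c "
from h import *
p=manip.camera_params('wrist'); s=manip.read_state(); t=lane(s['eef_pos'])
for z in (15,20,25,30,35): print(z,(lane(onz(p,[(330,253.3),(304.6,275),(356,275)],z))-t).round(1).tolist())
"
```

```text
15 [[16.2, -1.3], [2.1, 14.6], [2.1, -17.5]]
20 [[17.6, -1.2], [3.8, 14.3], [3.8, -17.1]]
25 [[18.9, -1.2], [5.6, 13.9], [5.5, -16.7]]
30 [[20.3, -1.2], [7.3, 13.6], [7.2, -16.3]]
35 [[21.7, -1.1], [9.0, 13.2], [9.0, -15.8]]
```

play_rows(series=[[[-0.002,0.005,0.001],0,1],[[-0.002,0.01,0.001],0,1],[[-0.002,0.015,0.001],0,1],[[-0.002,0.019,0.001],0,1],[[-0.002,0.021,0.001],0,1],[[-0.002,0.021,0.001],0,1]])

```text
clock: 11.45
eef_pos: [585.5, -274.5, 25.8]
eef_rot: [-1.57, -0.004, -3.014]
wrist_force: [0.8, 0.6, -0.2]
finger_gap: 0.6
```

play_rows(series=[[[0,0.002,0],0,1],[[0,0.004,0],0,1],[[0,0.004,0],0,1]])

```text
clock: 11.75
eef_pos: [585.5, -274.6, 21.8]
eef_rot: [-1.57, -0.004, -3.014]
wrist_force: [-0.1, 0.6, 2.3]
finger_gap: 0.7
```

play_rows(series=[[[0,0.0015,0],0,1],[[0,0.003,0],0,1],[[0,0.003,0],0,1]])

```text
clock: 12.05
eef_pos: [585.6, -274.6, 18.8]
eef_rot: [-1.57, -0.004, -3.014]
wrist_force: [-0.9, 0.6, 3.4]
finger_gap: 0.2
```

play_rows(series=[[[0,0.0015,0],0,1],[[0,0.003,0],0,1],[[0,0.003,0],0,1]])

```text
clock: 12.35
eef_pos: [585.7, -274.6, 16.3]
eef_rot: [-1.57, -0.003, -3.014]
wrist_force: [-3.5, 1.5, 7.6]
finger_gap: 0.2
```

play_rows(series=[[[0,0.001,0],0,1],[[0,0.002,0],0,1],[[0,0.002,0],0,1],[[0,0.002,0],0,1]])

```text
clock: 12.75
eef_pos: [585.9, -274.7, 16.0]
eef_rot: [-1.57, -0.003, -3.014]
wrist_force: [-7.7, 4.5, 21.5]
finger_gap: 0.4
```

The force rose to 21 N with almost no further travel, so the button is bottomed. Coming straight up and back to the viewing pose.

play_rows(series=[[[0,-0.01,0],0,1],[[0,-0.03,0],0,1],[[0,-0.07,0],0,1],[[0,-0.11,0],0,1],[[0,-0.15,0],0,1],[[0,-0.18,0],0,1],[[0.03,-0.18,-0.04],0,1],[[0.05,-0.18,-0.08],0,1],[[0.05,-0.18,-0.12],0,1],[[0.05,-0.18,-0.125],0,1],[[0.05,-0.18,-0.125],0,1],[[0.05,-0.18,-0.125],0,1]])

```text
clock: 13.95
eef_pos: [521.1, -157.5, 195.9]
eef_rot: [-1.57, -0.003, -3.014]
wrist_force: [-0.7, 0.4, 0.9]
finger_gap: -0.0
```

```bash
python3 -c "
from h import *
s=st(); im,p=snap('wrist','wrist8')
w=lambda x,y:(x+544.6)*U+(y-218.9)*N
print(proj(p,[[*w(110,50),68],[*w(110,-50),68],[*w(60,-50),68],[*w(60,50),68]]).round(1).tolist())"
```

```text
t 13.95 tcp [ 521.1 -157.5  195.9] lane [[-47.9  -3.8]] yaw -3.0144 F [-0.7  0.4  0.9]
[[257.7, 42.9], [387.5, 42.9], [384.8, 112.1], [260.9, 112.2]]
```

View pics/wrist8.png

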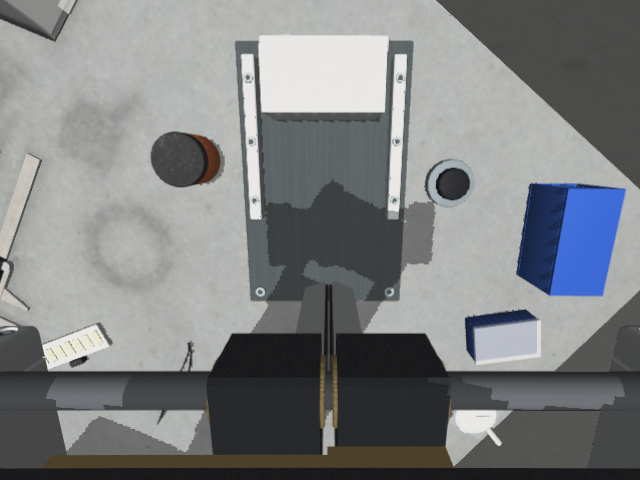

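The trailing corners at (261,112) and (386,112) match the home prediction within about 1 px, and the row-36 top edge is the stop merging with the magazine in white. The jar and clip box are unmoved, and the gripper is clear.

```bash
python3 -c "
from cell import manip
print(manip.sign_off())"
```

```text
the job is handed in; nothing more can be done
None
```

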